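Clear and unlock the archive document box

ROBOT

A 6-joint arm with a two-finger parallel gripper is mounted at the origin on the work surface. World frame = base frame: x ahead of the robot, y to its left, z up, the work surface at z = 0. Lengths are in m, angles in rad, forces in N, time in s.
With the tool pointing down it reaches from about 0.35 to 0.975 m from the base axis. Payload 4.9 kg.
Tool frame: the origin (TCP) lies at the very end of the fingers, on their centre line; the grasp point (between the pads) lies 19 mm behind it; z points along the fingers, y is the line along which they close (so a half turn about z gives the same grasp; the last joint's range is limited). The gripper opens to 85 mm and grips with 20 to 120 N. Pads are 22 mm wide; open, the fingers measure 114 mm over their backs; the gripper's body (76 mm by 85 mm) begins 54 mm behind the grasp point. The pads swing forward as they close: fully open they stand 13 mm farther back than shut.
Start: joints at [-1.348, 0.053, 1.613, -0, 1.476, -0.119], TCP at [0.209, -0.589, 0.231] pointing down, gripper open.
Joint ranges: [-3.01, 3.01], [-1.01, 2.22], [0.06, 2.58], [-1.02, 4.17], [0.09, 2.62], [-3.14, 3.14]. Speed limits (rad/s): [2.57, 2.57, 3.14, 3.14, 3.14, 3.14].

INTERFACE

Orientations are given as a unit quaternion [w, x, y, z].
In Python, from plant import manip gives the robot as it stands.
- The arm moves only by the tool play_rows, never from a script. Its argument "series" is a list that holds one entry, the list of rows, each a list of 7 numbers: the shift along the world's x, y, z in m, then the turn, a rotation vector about the world's x, y, z in degrees, then the opening, from 0 (shut) to 1 (fully open). In form: [[[dx, dy, dz, rx, ry, rz, grip], ...]]. A call has 1 to 10 rows; each row shifts and turns the commanded pose from where the row before left it; what a row does not reach is not made up. A row lasts 1/10 s, in which the tool goes at most 50 mm and 8.59 degrees, less where a joint would pass 70% of its speed; a pose out of reach is approached as far as the arm can. A call with a gripper value outside its range is refused whole. The fingers move at their own pace and stop on an object; the grip force is fixed at half the most. Time passes only in rows, so rows that do not move let the fingers close. It gives the time, the measured TCP pose, the force, the opening and the grip force at its end, in the units of the state.
- manip.state(): the state, without advancing time (a new reading comes with each control period).
- manip.grab_frame(name): name is "scene" or "side" or "wrist"; returns a dict with "frame" (400x640x3 uint8, blue, green, red), "mtx" (3x3 intrinsics, pixels), "k1" (the pictures are not rectified: a ray, as slopes to the right and down, at radius r is drawn at 1 + k1 r^2 times it, then the intrinsics apply), "R" (3x3) and "t" (3): a world point X has camera coordinates R X + t. Camera axes: x right, y down, z forward; pixel columns grow to the right and rows downward; lengths in m; the calibration is good to about 2 mm. A picture is of the moment at which its call begins. There is no depth.
- manip.job_done(): hands the job in; it is judged then, once.
The state is a dict: "time": time; "joint_pos": joint angles; "joint_vel": joint speeds; "joint_efforts": joint torques, N m; "tool_pos": TCP position; "tool_rot": TCP orientation; "contact_force": force on the tool from outside, world axes, zero at the start; "ft_torque": the same for the moment, N m; "gripper_width": opening from 0.0 (shut) to 1.0 (fully open); "grasp_force": force on a finger pad.
Only numpy, scipy, OpenCV 4.12 (cv2) and the standard library are available. Lean on these libraries where they do the work, as an engineer would, in place of code of your own. Each camera call takes 0.05 s, during which the arm holds its last target. There are 200 camera calls.

TASK

Clear the two crumpled paper balls off the lid of the green document box into the waste bin, so that nothing tumbles about when the lid is opened. Then take the red key from the key block, push it fully home into the brass-ringed lock on top of the box (its pins are sticky, so push firmly and wiggle it), and only then turn it a quarter turn clockwise, seen from above, to the stop. The lock springs back when let go, so finish while still gripping the key and holding it turned, with the bolt drawn back for a colleague to lift the lid; leave the other keys, the ledger and the date stamp alone.

Things in the scene. Friction and masses are not known exactly. Their poses are not given: they have to be found in the camera images.
- document_box: Dark green steel box, 300 (x) x 270 (y) x 110 mm high, fixed. Origin: centre of its underside; -x is its front. Flat top at z = 110 mm: a fixed deck from x = -150 to -76 mm with the lock at x = -110, y = 0; a 20 mm slit in which the steel bolt shows at y = 0; then from x = -56 the lid, hinged at the far edge, flush with the deck, kept shut by the bolt.
- keyway (a point): Centre of the keyway's mouth on the plug's face, 110 mm above the desk. x: the slot's long direction (along the box's x at rest), z up; turns with the plug. Slot 11.5 (x) x 5.5 mm, 34 mm deep, 1.5 mm chamfer. A brass ring of radius 11 to 19 mm stands 2 mm proud round it. Two sticky pins, 10 and 19 mm down, resist the blade: pushing past them takes about 8 to 15 N, wiggling helps.
- lock_plug (a joint): Turn of the lock plug in rad: 0 at rest, growing clockwise as seen from above to a hard stop at 1.57. A return spring pulls it back to 0 (about 0.03 N m at rest, 0.10 N m at the stop). The key has about 0.2 rad of play in the slot, so the hand must turn about 0.2 rad farther than the plug.
- bolt (a joint): Draw-back of the steel bolt in m, driven by the plug (0.0108 m per rad): 0 locked, 0.017 with the plug at 1.57 rad.
- red_key: The key for this lock. Blade 10 (x) x 4 (y) mm, from z = 0 to -30 mm, the last 5 mm a point; black collar 18 x 8 mm, z 0 to 6; red bow 28 (x) x 10 (y) mm, z 5 to 35. Origin: middle of the collar's underside, z up. 30 g. Stands upright in one of the block's slots. Fully home in the lock the collar sits on the plug, origin at the keyway point. Same either way round (half a turn about z).
- blue_key: Another key of the same shape with a blue bow, standing in the key block; not to be touched.
- yellow_key: Another key of the same shape with a yellow bow, standing in the key block; not to be touched.
- key_block: Wooden block 150 (x) x 56 (y) x 45 mm high, fixed, left or right of the box. Origin: centre of its underside. Three slots in its top at x = -45, 0 and 45 mm, y = 0, each 12 mm (along its x) x 6 mm; a key stands in each with its collar on the block's top and its x along the block's x.
- waste_bin: Open square desk bin of dark steel, 170 x 170 mm outside, 120 mm high, walls and floor 5 mm, fixed, on the other side of the box from the key block. Origin: centre of its underside, z up.
- paper_a: Crumpled off-white paper ball lying on the lid, about 36 (x) x 34 (y) x 36 mm high, 20 g, stiff. Origin: centre of its underside.
- paper_b: Second crumpled paper ball like paper_a, also on the lid.
- ledger: Vellum-bound ledger lying on the desk, 120 x 193 x 48 mm, 0.9 kg; leave alone. Origin: centre of its underside.
- date_stamp: Round wooden date stamp standing on the desk, 44 mm across, 70 mm tall; leave alone. Origin: centre of its underside.

How it is judged:
On the way, in this order (a step that is already met when the one before it is completed fails the run):
1. both paper balls lie in the waste bin (x of paper_a in the frame of waste_bin between -0.085 and 0.085 m and y of paper_a in the frame of waste_bin between -0.085 and 0.085 m and height (world z) of each of paper_a, paper_b below 0.115 m and x of paper_b in the frame of waste_bin between -0.085 and 0.085 m and y of paper_b in the frame of waste_bin between -0.085 and 0.085 m and linear speed of each of paper_a, paper_b below 0.05 m/s), for 0.2 s.
2. the red key is fully home in the lock, not yet turned (distance between red_key and keyway below 0.004 m and angle between red_key's own z axis and vertical below 0.12 rad and value of joint lock_plug below 0.3 rad), for 0.1 s.
3. the key is turned a quarter turn and the bolt is drawn back (distance between red_key and keyway below 0.004 m and angle between red_key's own z axis and vertical below 0.12 rad and value of joint lock_plug above 1.3 rad and value of joint bolt above 0.0135 m and contact force between the fingers and red_key above 2 N), for 0.2 s.
At the end, for the whole second after the job is handed in: Both paper balls lie in the bin, at rest; the red key is fully home in the lock (its origin within 4 mm of the keyway point, upright within 0.12 rad); the fingers still grip it (over 2 N) and hold the plug turned by more than 1.3 rad of its 1.57, with the bolt drawn back more than 13.5 mm (all of step 1 and all of step 3); the arm keeps its last pose, push and grip.
It fails at once if the lock is turned more than 0.35 rad while the key is not fully home (over 5 mm short) (value of joint lock_plug above 0.35 rad and distance between red_key and keyway above 0.005 m).
It fails at once if the blue key is moved by more than 20 mm (distance of blue_key from where it was at the start of the episode above 0.02 m).
It fails at once if the yellow key is moved by more than 20 mm (distance of yellow_key from where it was at the start of the episode above 0.02 m).
It fails at once if the ledger is moved by more than 20 mm (distance of ledger from where it was at the start of the episode above 0.02 m).
It fails at once if the date stamp is moved by more than 20 mm (distance of date_stamp from where it was at the start of the episode above 0.02 m).
It also fails if it takes over 72 s, if anything falls off the work surface, if the arm or the gripper's body presses on something with over 40 N, if the wrist force passes 120 N, or if a joint passes its speed limit or range.

## Working session

There is one attempt and no reset: what is moved stays moved. The work goes in short steps, Python scripts to look and compute and a tool call to move; the robot and the scene stay as the last step left them, time stands still between calls to the robot, and variables do not carry over. Pictures are saved under pics/ and viewed, at most 10 in all, crops included, and the job is handed in when it is done.

Besides the shell and the picture viewer there is one more tool, called after "Call:" as name([rows], argument=value, ...), one row to a line, values as JSON. play_rows: Moves the arm, as the interface text tells. Its arguments: {"type":"object","properties":{"series":{"type":"array"}},"required":["series"]}

```bash
mkdir -p pics; ls; python3 - <<'E'
from plant import manip
import cv2,pickle
s=manip.state();print(s)
d={}
for n in("scene","side","wrist"):
    f=manip.grab_frame(n);d[n]=f;cv2.imwrite(f"pics/{n}0.png",f["frame"]);print(n,f["mtx"].tolist(),f["k1"],f["R"].round(3).tolist(),f["t"])
pickle.dump(d,open("f0.pkl","wb"))
E
```

```text
pics
{'time': 0.0, 'joint_pos': array([-1.34797928e+00,  5.33749200e-02,  1.61428569e+00,  3.24964251e-05,
        1.47600660e+00, -1.18967875e-01]), 'joint_vel': array([ 8.19289166e-04,  9.90839992e-04, -1.15135502e-04,  4.72108309e-04,
       -6.76659765e-04, -6.98694746e-05]), 'joint_efforts': array([ 3.10932810e-03, -3.93679476e+01, -3.70170593e+01,  2.98567033e-05,
        6.94394927e-03,  8.05436144e-06]), 'tool_pos': array([ 0.20937064, -0.58822943,  0.23005679]), 'tool_rot': array([-1.03671845e-03,  9.85433120e-01,  1.70060254e-01, -3.76841125e-05]), 'contact_force': array([ 0.36248958,  0.22453496, -0.0837944 ]), 'ft_torque': array([ 0.02448918, -0.03396799,  0.00329792]), 'grasp_force': 0.0, 'gripper_width': 0.9989207523152627}
scene [[439.43978692153496, 0.0, 320.8173668639314], [0.0, 439.43978692153496, 204.239440637989], [0.0, 0.0, 1.0]] 0.009533038416729039 [[0.456, 0.89, 0.011], [0.688, -0.344, -0.639], [-0.565, 0.299, -0.769]] [-0.24063883 -0.33569107  1.53351778]
side [[476.94969270685453, 0.0, 328.37700700494565], [0.0, 476.94969270685453, 196.24364461259017], [0.0, 0.0, 1.0]] 0.003726424252750087 [[0.962, -0.274, 0.009], [-0.168, -0.617, -0.769], [0.216, 0.738, -0.639]] [-0.53556742  0.16778081  1.13311754]
wrist [[339.75265504484133, 0.0, 321.69522386694945], [0.0, 339.75265504484133, 196.12696394512284], [0.0, 0.0, 1.0]] -0.05510867395932316 [[0.335, -0.942, -0.001], [-0.91, -0.324, 0.26], [-0.245, -0.086, -0.966]] [-0.62437291 -0.03342226  0.3774675 ]
```

View pics/scene0.png

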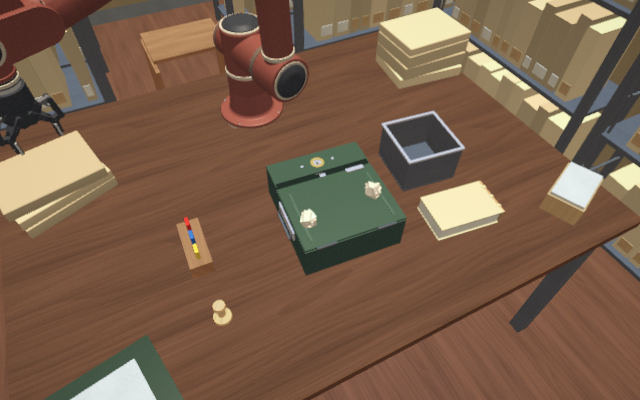

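View pics/side0.png

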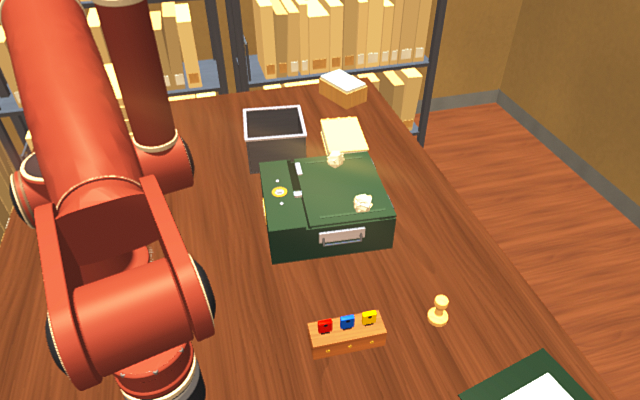

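The scene view shows the balls at about (308,218) and (373,189), the lock ring at (317,162), the red key at (187,224) and the bin around (421,148). In the side view the balls are at (363,203) and (335,158), the lock at (280,192), the red key at (325,326) and the bin at (274,120).

```bash
cat > h.py <<'E'
import numpy as np,cv2,pickle
from scipy.optimize import least_squares
def proj(f,X):
    c=np.atleast_2d(X)@f["R"].T+f["t"];s=c[:,:2]/c[:,2:]
    s=s*(1+f["k1"]*(s**2).sum(1,keepdims=True));return s*[f["mtx"][0,0],f["mtx"][1,1]]+f["mtx"][:2,2]
def onplane(f,p,z):
    return least_squares(lambda q:(proj(f,[q[0],q[1],z])[0]-p),[.5,0.]).x
def tri(fs,ps):
    r=least_squares(lambda X:np.concatenate([proj(f,X)[0]-p for f,p in zip(fs,ps)]),[.55,0,.1]);return r.x,np.sqrt(2*r.cost)
def blob(f,hue,smin=150,vmin=60,roi=None,lim=None):
    h=cv2.cvtColor(f["frame"],cv2.COLOR_BGR2HSV).astype(int)
    m=(abs((h[...,0]-hue+90)%180-90)<8)&(h[...,1]>smin)&(h[...,2]>vmin)
    if roi:
        k=np.zeros_like(m);k[roi[1]:roi[3],roi[0]:roi[2]]=1;m&=k
    n,l,s,c=cv2.connectedComponentsWithStats(m.astype(np.uint8));i=1+s[1:,4].argmax();return c[i],s[i]
E
python3 - <<'E'
from h import *
d=pickle.load(open("f0.pkl","rb"));A,B=d["scene"],d["side"]
for n,a,b in[("ball1",(308,218),(363,203)),("ball2",(373,189),(335,158)),("lock",(317,162),(280,192)),("bin1",(421,148),(274,122))]:
    print(n,*tri([A,B],[a,b]))
for n,h in[("red",0),("blue",110),("yellow",27)]:
    a=blob(A,h,roi=(175,210,215,265));b=blob(B,h,roi=(300,305,390,340));print(n,a,b,*tri([A,B],[a[0],b[0]]))
for p in[(380,117),(426,112),(463,146),(399,153)]:print("binrim",onplane(A,p,.12))
for p in[(267,166),(358,144),(405,212),(306,248)]:print("box A",onplane(A,p,.11))
for p in[(260,164),(376,153),(394,211),(270,235)]:print("box B",onplane(B,p,.11))
for n in"AB":
    f=A if n=="A" else B
    r=(255,95,475,275) if n=="A" else (230,95,410,265)
    x=f["frame"][r[1]:r[3],r[0]:r[2]];cv2.imwrite(f"pics/c{n}.png",cv2.resize(x,None,fx=3.6 if n=="A" else 3.5,fy=3.3,interpolation=2))
a=cv2.resize(A["frame"][100:270,260:470],(798,340*19//10));b=cv2.resize(B["frame"][100:360,235:445],(630,780))
E
```

```text
ball1 [ 0.61651816 -0.08221054  0.1292376 ] 0.4653490035847664
ball2 [0.60527153 0.10899613 0.12921456] 0.3287493819429741
lock [0.43979005 0.03146819 0.11126095] 0.5206681313414947
bin1 [0.49500685 0.34915741 0.10043169] 8.187641651512438
red (array([186.92592593, 222.61111111]), array([184, 217,   7,  13,  54], dtype=int32)) (array([324.49189189, 325.32432432]), array([318, 318,  14,  16, 185], dtype=int32)) [ 0.44961922 -0.34530949  0.06968101] 0.49998866144506554
blue (array([191.48571429, 236.34285714]), array([189, 231,   6,  12,  35], dtype=int32)) (array([346.85849057, 322.98113208]), array([341, 316,  13,  13, 106], dtype=int32)) [ 0.49410502 -0.34813283  0.06526279] 1.093632905949657
yellow (array([196.03225806, 250.83870968]), array([192, 244,   8,  15,  62], dtype=int32)) (array([368.68181818, 316.80681818]), array([362, 310,  15,  15, 176], dtype=int32)) [ 0.54059271 -0.34884006  0.06722002] 0.26839771891419617
binrim [0.36030754 0.28435541]
binrim [0.40251297 0.42281244]
binrim [0.57370926 0.42704499]
binrim [0.51671712 0.24870658]
box A [ 0.39055497 -0.09609772]
box A [0.42488348 0.1711172 ]
box A [0.69401067 0.1505892 ]
box A [ 0.68015899 -0.11840151]
box B [0.41237673 0.16173314]
box B [0.72925594 0.12935   ]
box B [ 0.68647691 -0.10919682]
box B [ 0.3886425  -0.11146186]
```

Call:
play_rows([
  [[0.0225,0.028,0.012,0,0,8.5,1],[0.0225,0.028,0.012,0,0,8.5,1],[0.0225,0.028,0.012,0,0,8.5,1],[0.0225,0.028,0.012,0,0,8.5,1],[0.0225,0.028,0.012,0,0,8.5,1],[0.0225,0.028,0,0,0,8.5,1],[0.0225,0.028,0,0,0,8.5,1],[0.0225,0.028,0,0,0,8.5,1],[0.0225,0.028,0,0,0,8.5,1],[0.0225,0.028,0,0,0,8.5,1]],
])

```text
time: 1.15
tool_pos: [0.4351, -0.3074, 0.291]
tool_rot: [-0.0, 0.609, 0.793, 0.0]
contact_force: [0.4, -0.3, -1.1]
gripper_width: 1.0
grasp_force: 0.0
```

Call:
play_rows([
  [[0.0225,0.028,0,0,0,8.5,1],[0.0225,0.028,0,0,0,8.5,1],[0.0225,0.028,0,0,0,8.5,1],[0.0225,0.028,0,0,0,8.5,1],[0.0225,0.028,0,0,0,8.5,1],[0.0225,0.028,0,0,0,8.5,1],[0.0225,0.028,0,0,0,8.5,1],[0.0225,0.028,0,0,0,8.5,1],[0,0,0,0,0,0,1],[0,0,0,0,0,0,1]],
])

```text
time: 2.15
tool_pos: [0.6144, -0.0843, 0.2906]
tool_rot: [-0.001, 0.065, 0.998, -0.0]
contact_force: [0.3, -0.9, 0.3]
gripper_width: 0.998
grasp_force: 0.0
```

```bash
python3 - <<'E'
from plant import manip
from h import *
f=manip.grab_frame("wrist");s=manip.state();print(s["time"],s["tool_pos"],s["tool_rot"],s["joint_pos"],s["contact_force"])
pickle.dump((f,s),open("f1.pkl","wb"));cv2.imwrite("pics/w1.png",f["frame"])
d=pickle.load(open("f0.pkl","rb"));A,B=d["scene"],d["side"]
for p in[(243,110),(302,108),(306,135),(245,139)]:print(onplane(B,p,.12))
print(-f["R"].T@f["t"],f["R"].round(2))
for X in[(.6165,-.082,.129),(.605,.109,.129),(.44,.0315,.112),(.45,-.345,.07),(.46,.346,.12)]:print(proj(f,X))
E
```

```text
2.2 [ 0.61414461 -0.08503094  0.29080514] [-5.22404894e-04  6.51236257e-02  9.97877055e-01 -1.50616774e-04] [-2.57319101e-01  1.33184576e-02  1.55478489e+00 -4.95219334e-04
  1.57445736e+00 -1.69777749e+00] [ 0.10359118  0.54832982 -0.11246436]
[0.40791843 0.44246169]
[0.5864419  0.40764523]
[0.56130418 0.2534485 ]
[0.39023767 0.2778655 ]
[ 0.54967491 -0.07593247  0.43292399] [[ 0.13  0.99 -0.  ]
 [ 0.96 -0.12  0.26]
 [ 0.26 -0.03 -0.97]]
[[324.86242863 181.0422014 ]]
[[531.72037449 142.67659513]]
[[430.94819407 -41.19468741]]
[[52.12131963 45.69000636]]
[[756.25928908 -37.88499907]]
```

View pics/w1.png

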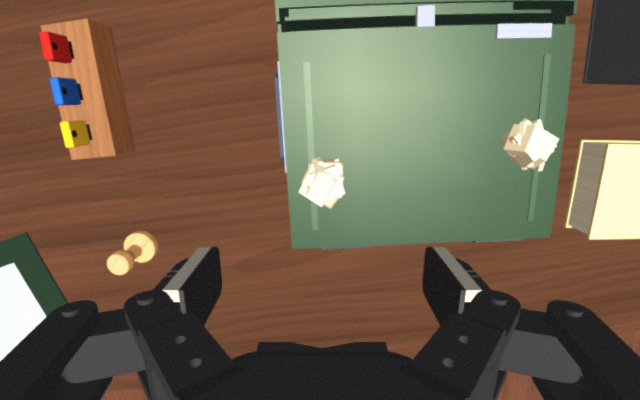

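The wrist view confirms the balls at (324,183) and (531,145). It also shows the key block at the left, with red uppermost at (57,46). Descending on ball 1.

Call:
play_rows([
  [[0.0025,0.002,-0.04,0,0,0,1],[0,0,-0.04,0,0,0,1],[0,0,-0.04,0,0,0,1],[0,0,-0.03,0,0,0,1],[0,0,-0.026,0,0,0,1],[0,0,0,0,0,0,0.6],[0,0,0,0,0,0,0.1],[0,0,0,0,0,0,0],[0,0,0,0,0,0,0],[0,0,0,0,0,0,0]],
])

```text
time: 3.2
tool_pos: [0.6188, -0.0833, 0.1186]
tool_rot: [0.003, 0.065, 0.998, -0.0]
contact_force: [-0.4, 0.1, 6.1]
gripper_width: 0.426
grasp_force: 59.2
```

Call:
play_rows([
  [[0,0,0.03,0,0,0,0],[0,0,0.04,0,0,0,0],[0,0.01,0.04,0,0,0,0],[-0.012,0.03,0,0,0,0,0],[-0.012,0.04,0,0,0,0,0],[-0.014,0.04,0,0,0,0,0],[-0.014,0.04,0,0,0,0,0],[-0.014,0.04,0,0,0,0,0],[-0.014,0.04,0,0,0,0,0],[-0.014,0.04,0,0,0,0,0]],
])

```text
time: 4.2
tool_pos: [0.5224, 0.1986, 0.2261]
tool_rot: [0.001, 0.065, 0.998, 0.0]
contact_force: [0.1, 0.1, 0.7]
gripper_width: 0.424
grasp_force: 59.8
```

Call:
play_rows([
  [[-0.014,0.04,0,0,0,0,0],[-0.014,0.04,0,0,0,0,0],[-0.012,0.04,0,0,0,0,0],[-0.01,0.04,0,0,0,0,0],[0,0.003,-0.025,0,0,0,0],[0,0,-0.035,0,0,0,0],[0,0,-0.035,0,0,0,0],[0,0,0,0,0,0,0],[0,0,0,0,0,0,0.5],[0,0,0,0,0,0,0.9]],
])

```text
time: 5.2
tool_pos: [0.4746, 0.3609, 0.1333]
tool_rot: [0.002, 0.065, 0.998, 0.001]
contact_force: [0.8, 0.3, 0.5]
gripper_width: 0.653
grasp_force: 0.0
```

Call:
play_rows([
  [[0,0,0,0,0,0,1],[0,0,0.04,0,0,0,1],[0,0,0.04,0,0,0,1],[0.01,-0.02,0.02,0,0,0,1],[0.02,-0.04,0,0,0,0,1],[0.02,-0.04,0,0,0,0,1],[0.02,-0.04,0,0,0,0,1],[0.02,-0.04,0,0,0,0,1],[0.02,-0.04,0,0,0,0,1],[0.02,-0.032,0,0,0,0,1]],
])

```text
time: 6.2
tool_pos: [0.6044, 0.1058, 0.2327]
tool_rot: [0.002, 0.065, 0.998, 0.0]
contact_force: [0.1, 0.4, 0.8]
gripper_width: 0.999
grasp_force: 0.0
```

Call:
play_rows([
  [[0,0,-0.03,0,0,0,1],[0,0,-0.04,0,0,0,1],[0,0,-0.03,0,0,0,1],[0,0,-0.012,0,0,0,1],[0,0,0,0,0,0,1],[0,0,0,0,0,0,0.5],[0,0,0,0,0,0,0],[0,0,0,0,0,0,0],[0,0,0,0,0,0,0],[0,0,0,0,0,0,0]],
])

```text
time: 7.2
tool_pos: [0.6047, 0.1088, 0.1217]
tool_rot: [0.002, 0.064, 0.998, 0.001]
contact_force: [-2.1, 1.0, 5.0]
gripper_width: 0.481
grasp_force: 59.7
```

Call:
play_rows([
  [[0,0,0.03,0,0,0,0],[0,0,0.04,0,0,0,0],[0,0.01,0.04,0,0,0,0],[-0.02,0.036,0,0,0,0,0],[-0.02,0.036,0,0,0,0,0],[-0.02,0.036,0,0,0,0,0],[-0.02,0.036,0,0,0,0,0],[-0.02,0.036,0,0,0,0,0],[-0.02,0.03,0,0,0,0,0],[-0.01,0.01,-0.02,0,0,0,0]],
])

```text
time: 8.2
tool_pos: [0.4733, 0.3419, 0.2129]
tool_rot: [0.003, 0.063, 0.998, 0.003]
contact_force: [0.4, 0.2, 0.6]
gripper_width: 0.479
grasp_force: 60.5
```

Call:
play_rows([
  [[0,0,-0.04,0,0,0,0],[0,0,-0.03,0,0,0,0],[0,0,0,0,0,0,0],[0,0,0,0,0,0,0.5],[0,0,0,0,0,0,1],[0,0,0,0,0,0,1],[0,0,0,0,0,0,1],[0,0,0.04,0,0,0,1],[0,0,0.05,0,0,0,1],[0,0,0.05,0,0,0,1]],
])

```text
time: 9.2
tool_pos: [0.4727, 0.3379, 0.2801]
tool_rot: [-0.0, 0.065, 0.998, -0.0]
contact_force: [0.2, 0.5, -0.2]
gripper_width: 1.004
grasp_force: 0.0
```

```bash
python3 - <<'E'
from plant import manip
from h import *
s=manip.state();print(s["time"],s["tool_pos"])
f=manip.grab_frame("scene");g=manip.grab_frame("wrist")
cv2.imwrite("pics/c2.png",np.hstack([cv2.resize(f["frame"][90:250,250:510],(390,240)),cv2.resize(g["frame"],(384,240))]))
E
```

```text
9.2 [0.47266585 0.33788809 0.28009234]
```

View pics/c2.png

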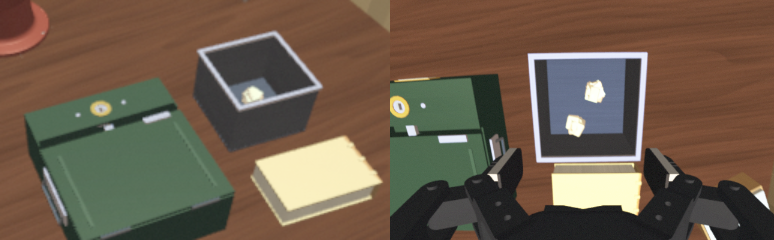

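Both balls lie in the bin: in the right-hand wrist inset they're at (595,92) and (575,125), inside the rim. Next I'll view the lock from above.

Call:
play_rows([
  [[-0.005,-0.035,0,0,0,0,1],[-0.005,-0.04,0,0,0,0,1],[-0.005,-0.04,0,0,0,0,1],[-0.005,-0.04,0,0,0,0,1],[-0.005,-0.04,0,0,0,0,1],[-0.005,-0.04,0,0,0,0,1],[-0.005,-0.04,0,0,0,0,1],[-0.01,-0.03,0,0,0,0,1],[0,0,0,0,0,0,1],[0,0,0,0,0,0,1]],
])

```text
time: 10.3
tool_pos: [0.4281, 0.0327, 0.279]
tool_rot: [0.001, 0.066, 0.998, 0.0]
contact_force: [0.8, 1.1, -0.0]
gripper_width: 1.0
grasp_force: 0.0
```

```bash
python3 - <<'E'
from plant import manip
from h import *
s=manip.state();print(s["time"],s["tool_pos"],s["tool_rot"])
f=manip.grab_frame("wrist");pickle.dump((f,s),open("f2.pkl","wb"))
p=proj(f,(.44,.0315,.112))[0];print(p)
x,y=p.astype(int);cv2.imwrite("pics/c3.png",np.hstack([cv2.resize(f["frame"],(480,300)),cv2.resize(f["frame"][y-40:y+40,x-40:x+40],(300,300),interpolation=2)]))
c=blob(f,24,100,60,roi=(x-60,max(0,y-60),x+60,y+60));print(c,onplane(f,c[0],.112))
E
```

```text
10.3 [0.42813692 0.03271676 0.27895394] [8.42335952e-04 6.55658192e-02 9.97847877e-01 1.69898543e-04]
[322.28527933 189.84053658]
(array([321.40909091, 140.67424242]), array([286, 135,  70,   9, 132], dtype=int32)) [0.39446594 0.03669599]
```

View pics/c3.png

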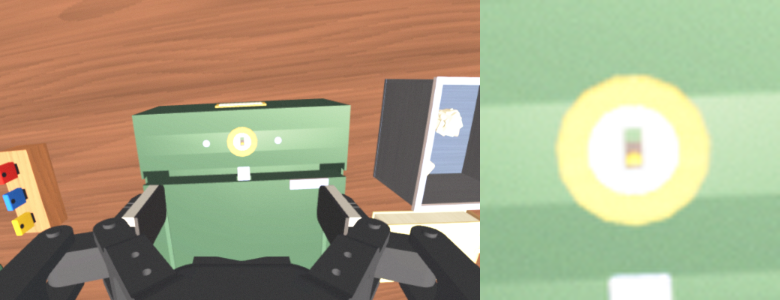

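The ring is centred in the crop at (633,150), which is pixel (322.8,189.3), within about 0.5 mm of the triangulated lock. The slot runs along the box x. Next, the key block view.

Call:
play_rows([
  [[0,-0.038,0,0,0,1,1],[0.001,-0.04,0,0,0,1,1],[0.001,-0.04,0,0,0,1,1],[0.001,-0.04,-0.005,0,0,1,1],[0.001,-0.04,-0.005,0,0,1,1],[0.001,-0.04,-0.01,0,0,0,1],[0.001,-0.04,-0.01,0,0,0,1],[0,-0.04,0,0,0,0,1],[0,-0.04,0,0,0,0,1],[0,-0.02,0,0,0,0,1]],
])

```text
time: 11.35
tool_pos: [0.4347, -0.3466, 0.2479]
tool_rot: [-0.0, 0.021, 1.0, -0.0]
contact_force: [-0.3, 0.1, 0.0]
gripper_width: 0.999
grasp_force: 0.0
```

Call:
play_rows([
  [[0,0,0,0,0,0,1],[0,0,0,0,0,0,1]],
])

```text
time: 11.55
tool_pos: [0.4348, -0.3439, 0.248]
tool_rot: [-0.0, 0.021, 1.0, 0.001]
contact_force: [0.0, 0.4, -1.2]
gripper_width: 0.998
grasp_force: 0.0
```

```bash
python3 - <<'E'
from plant import manip
from h import *
F,S=pickle.load(open("f2.pkl","rb"))
h=cv2.cvtColor(F["frame"],cv2.COLOR_BGR2HSV).astype(int);H=h[...,0];Sa=h[...,1];V=h[...,2]
m=((H>18)&(H<32)&(Sa>60)&(V>150)).astype(np.uint8);m[:155]=0;m[225:]=0;m[:,:290]=0;m[:,355:]=0
c=max(cv2.findContours(m,0,1)[0],key=cv2.contourArea);e=cv2.fitEllipse(cv2.convexHull(c));print("ring",e,onplane(F,e[0],.112))
w=((Sa<40)&(V>180)).astype(np.uint8);w[:170]=0;w[260:]=0;w[:,:240]=0;w[:,:]*=1
n,l,st,ce=cv2.connectedComponentsWithStats(w)
for i in range(1,n):
    if st[i,4]>8 and ce[i,0]<460:print("white",st[i],ce[i].round(1),onplane(F,ce[i],.11).round(4))
s=manip.state();print(s["time"],s["tool_pos"],s["tool_rot"])
f=manip.grab_frame("wrist");pickle.dump((f,s),open("f3.pkl","wb"))
p=proj(f,(.4496,-.3453,.08))[0];print(p)
for hue in(0,110,27):
    b=blob(f,hue,roi=(250,80,420,380));print(hue,b,onplane(f,b[0],.08))
x,y=p.astype(int);cv2.imwrite("pics/c4.png",np.hstack([cv2.resize(f["frame"],(480,300)),cv2.resize(f["frame"][y-50:y+50,x-50:x+50],(300,300),interpolation=2)]))
E
```

```text
ring ((322.37811279296875, 188.42762756347656), (39.5911865234375, 40.617366790771484), 86.67709350585938) [0.43865849 0.03176432]
white [311 177  24  24 437] [322.4 188.5] [0.4393 0.0317]
white [365 181  11  12 102] [370.1 186.7] [0.4433 0.0765]
white [270 186  11  11  93] [274.8 190.9] [ 0.4356 -0.0132]
white [316 222  18  19 322] [324.6 230.8] [0.4816 0.0283]
white [386 237  69  23 814] [416.7 246.1] [0.5099 0.117 ]
11.55 [ 0.43475376 -0.34394723  0.24795092] [-1.52643113e-04  2.05244805e-02  9.99789173e-01  5.75713616e-04]
[321.07448298 193.04185587]
0 (array([321.11682243, 191.28971963]), array([317, 175,  10,  33, 214], dtype=int32)) [ 0.44789843 -0.34518916]
110 (array([321.55737705, 221.86885246]), array([318, 218,   8,   9,  61], dtype=int32)) [ 0.47834079 -0.34603157]
27 (array([320.79039301, 272.74672489]), array([316, 256,  11,  37, 229], dtype=int32)) [ 0.53261881 -0.34904924]
```

View pics/c4.png

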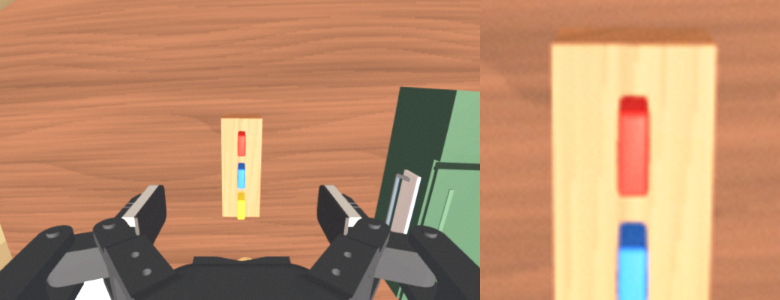

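The red bow's top spans crop (619–648, 113–195), which puts it at about (0.4503, -0.3447), and the tool is aligned to the block. Grasping it now.

Call:
play_rows([
  [[0.0155,-0.001,-0.04,0,0,0,1],[0,0,-0.04,0,0,0,1],[0,0,-0.04,0,0,0,1],[0,0,-0.04,0,0,0,0.8],[0,0,-0.02,0,0,0,0.5],[0,0,-0.016,0,0,0,0.5],[0,0,0,0,0,0,0.5],[0,0,0,0,0,0,0.3],[0,0,0,0,0,0,0],[0,0,0,0,0,0,0]],
])

```text
time: 12.6
tool_pos: [0.4508, -0.3461, 0.0545]
tool_rot: [0.001, 0.021, 1.0, -0.0]
contact_force: [0.7, 3.3, 4.7]
gripper_width: 0.107
grasp_force: 59.4
```

Call:
play_rows([
  [[0,0,0,0,0,0,0],[0,0,0,0,0,0,0],[0,0,0,0,0,0,0]],
])

```text
time: 12.9
tool_pos: [0.4507, -0.3462, 0.0545]
tool_rot: [0.001, 0.021, 1.0, -0.0]
contact_force: [-0.3, 3.6, 6.1]
gripper_width: 0.103
grasp_force: 59.6
```

```bash
python3 - <<'E'
from plant import manip
s=manip.state();print({k:s[k] for k in("time","tool_pos","tool_rot","contact_force","ft_torque","gripper_width","grasp_force")})
E
```

```text
{'time': 12.9, 'tool_pos': array([ 0.45074165, -0.34615391,  0.05449477]), 'tool_rot': array([ 1.38095704e-03,  2.11999423e-02,  9.99774255e-01, -3.07908732e-04]), 'contact_force': array([-0.29169258,  3.60448024,  6.06740578]), 'ft_torque': array([ 0.738577  , -0.11875973, -0.01063801]), 'gripper_width': 0.10295156904572197, 'grasp_force': 59.59419786930084}
```

Call:
play_rows([
  [[0,0,0.015,0,0,0,0],[0,0,0.02,0,0,0,0],[0,0,0.03,0,0,0,0],[0,0,0.04,0,0,0,0],[0,0.015,0.04,0,0,0,0],[-0.001,0.03,0.01,0,0,0,0],[-0.002,0.04,0,0,0,0,0],[-0.002,0.04,0,0,0,0,0],[-0.002,0.04,0,0,0,-1.1,0],[-0.002,0.04,0,0,0,-1.1,0]],
])

```text
time: 13.9
tool_pos: [0.4401, -0.1399, 0.2086]
tool_rot: [0.001, 0.041, 0.999, -0.001]
contact_force: [0.2, 0.5, -0.8]
gripper_width: 0.104
grasp_force: 58.9
```

Call:
play_rows([
  [[-0.002,0.04,0,0,0,0,0],[0,0.04,0,0,0,0,0],[0,0.04,0,0,0,0,0],[0,0.03,0,0,0,0,0],[0,0.017,0,0,0,0,0],[0,0.005,0,0,0,0,0],[0,0,0,0,0,0,0],[0,0,0,0,0,0,0]],
])

```text
time: 14.7
tool_pos: [0.4386, 0.0303, 0.2078]
tool_rot: [0.0, 0.041, 0.999, -0.0]
contact_force: [0.3, 0.3, -0.4]
gripper_width: 0.104
grasp_force: 58.9
```

```bash
python3 - <<'E'
from plant import manip
from h import *
s=manip.state();print({k:s[k] for k in("time","tool_pos","tool_rot","contact_force","gripper_width","grasp_force")})
f=manip.grab_frame("wrist");g=manip.grab_frame("side");k=manip.grab_frame("scene");pickle.dump((f,g,k,s),open("f4.pkl","wb"))
tx,ty,tz=s["tool_pos"]
o=[]
for q,X in((f,(tx,ty,tz-.02)),(g,(tx,ty,tz-.03)),(k,(tx,ty,tz-.03))):
    x,y=proj(q,X)[0].astype(int);print(x,y);y=min(max(y,45),355);w=90 if q is f else 45
    y=min(y,400-w)
    o.append(cv2.resize(q["frame"][y-w:y+w,x-w:x+w],(266,266),interpolation=2))
cv2.imwrite("pics/c5.png",np.hstack(o))
E
```

```text
{'time': 14.7, 'tool_pos': array([0.43862099, 0.03032755, 0.20775841]), 'tool_rot': array([ 3.30647422e-04,  4.06829098e-02,  9.99171975e-01, -3.95192692e-04]), 'contact_force': array([ 0.34532081,  0.34618468, -0.39355449]), 'gripper_width': 0.10351534333700992, 'grasp_force': 58.85709285736084}
322 237
277 170
316 144
```

View pics/c5.png

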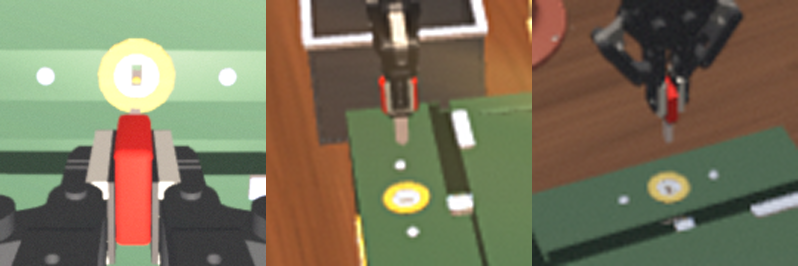

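```bash
python3 - <<'E'
from h import *
f,g,k,s=pickle.load(open("f4.pkl","rb"));print(s["tool_pos"])
h=cv2.cvtColor(f["frame"],cv2.COLOR_BGR2HSV).astype(int)
col=h[235:325,322];print([(235+i,int(c[0]),int(c[2])) for i,c in enumerate(col) if c[1]>150 and (c[0]<8 or c[0]>172)][::3])
row=[i for i in range(290,350) if h[285,i,1]>150 and (h[285,i,0]<8 or h[285,i,0]>172)];print(row[0],row[-1])
for y in(248.5,311.4):print(onplane(f,(322.3,y),s["tool_pos"][2]+.0255))
# ring here
V=h[...,2];m=((h[...,0]>18)&(h[...,0]<32)&(h[...,1]>60)&(V>150)).astype(np.uint8);m[:140]=0;m[240:]=0;m[:,:285]=0;m[:,360:]=0
c=max(cv2.findContours(m,0,1)[0],key=cv2.contourArea);e=cv2.fitEllipse(cv2.convexHull(c));print(e,onplane(f,e[0],.112))
w=((h[...,1]<40)&(V>180)).astype(np.uint8);w[:160]=0;w[230:]=0
n,l,st,ce=cv2.connectedComponentsWithStats(w)
for i in range(1,n):
    if st[i,4]>20 and 230<ce[i,0]<420:print(st[i],onplane(f,ce[i],.11))
E
```

```text
[0.43862099 0.03032755 0.20775841]
[(235, 1, 216), (238, 1, 215), (241, 0, 216), (244, 1, 220), (247, 1, 227), (250, 2, 255), (253, 3, 255), (256, 3, 255), (259, 3, 255), (262, 3, 255), (265, 3, 255), (268, 3, 255), (271, 3, 255), (274, 3, 255), (277, 3, 255), (280, 3, 255), (283, 3, 255), (286, 3, 255), (289, 3, 255), (292, 3, 255), (295, 3, 255), (298, 3, 255), (301, 3, 255), (304, 3, 255), (307, 3, 255), (310, 3, 255)]
310 333
[0.4247244  0.03153067]
[0.45155294 0.02935264]
((323.90557861328125, 197.80035400390625), (50.67415237426758, 52.056007385253906), 84.86874389648438) [0.43858887 0.03160616]
[309 183  31  30 695] [0.43918146 0.03162408]
[256 192  13  13 132] [ 0.43559592 -0.01347456]
[379 192  14  14 145] [0.44336977 0.07660162]
```

Call:
play_rows([
  [[0.001,0.001,-0.02,0,0,0,0],[0,0,-0.02,0,0,0,0],[0,0,-0.013,0,0,0,0],[0,0,0,0,0,0,0],[0,0,-0.003,0,0,0,0],[0,0,-0.003,0,0,0,0],[0,0,-0.003,0,0,0,0],[0,0,-0.003,0,0,0,0],[0,0,0,0,0,0,0],[0,0,0,0,0,0,0]],
])

```text
time: 15.85
tool_pos: [0.4395, 0.032, 0.1422]
tool_rot: [0.0, 0.04, 0.999, -0.0]
contact_force: [0.6, -2.9, -1.0]
gripper_width: 0.102
grasp_force: 58.8
```

Call:
play_rows([
  [[0,-0.001,-0.003,0,0,2,0],[0,0,-0.003,0,0,-4,0],[0,0,-0.003,0,0,4,0],[0,0,-0.003,0,0,-4,0],[0,0,-0.003,0,0,4,0],[0,0,-0.003,0,0,-4,0],[0,0,-0.001,0,0,4,0],[0,0,-0.001,0,0,-4,0],[0,0,0,0,0,4,0],[0,0,0,0,0,-2,0]],
])

```text
time: 16.85
tool_pos: [0.4396, 0.0316, 0.1229]
tool_rot: [0.0, 0.04, 0.999, 0.001]
contact_force: [-0.5, 1.0, 3.2]
gripper_width: 0.104
grasp_force: 59.2
```

Call:
play_rows([
  [[0,0,-0.002,0,0,2,0],[0,0,-0.002,0,0,-4,0],[0,0,-0.002,0,0,4,0],[0,0,-0.002,0,0,-4,0],[0,0,-0.001,0,0,4,0],[0,0,0,0,0,-4,0],[0,0,0,0,0,4,0],[0,0,0,0,0,-4,0],[0,0,0,0,0,2,0],[0,0,0,0,0,0,0]],
])

```text
time: 17.85
tool_pos: [0.4401, 0.0317, 0.1189]
tool_rot: [-0.001, 0.04, 0.999, 0.0]
contact_force: [-15.9, 1.7, 28.8]
gripper_width: 0.103
grasp_force: 63.6
```

```bash
python3 - <<'E'
from plant import manip
from h import *
s=manip.state();print({k:s[k] for k in("time","tool_pos","tool_rot","contact_force","ft_torque","joint_pos")})
o=[]
for n in("side","scene","wrist"):
    q=manip.grab_frame(n)
    x,y=proj(q,(.4393,.0316,.125))[0].astype(int);w=28 if n!="wrist" else 70;y=min(y,399-w)
    o.append(cv2.resize(q["frame"][y-w:y+w,x-w:x+w],(266,266),interpolation=2))
cv2.imwrite("pics/c6.png",np.hstack(o))
E
```

```text
{'time': 17.85, 'tool_pos': array([0.44007521, 0.03165651, 0.11894397]), 'tool_rot': array([-6.16765634e-04,  3.97331528e-02,  9.99210033e-01,  4.53190244e-04]), 'contact_force': array([-15.86829963,   1.65438105,  28.78858533]), 'ft_torque': array([ 0.25720469,  2.86821414, -0.02974561]), 'joint_pos': array([-9.77009517e-02, -3.13061360e-01,  2.13670588e+00,  8.60490915e-04,
        1.31923219e+00, -1.58922475e+00])}
```

View pics/c6.png

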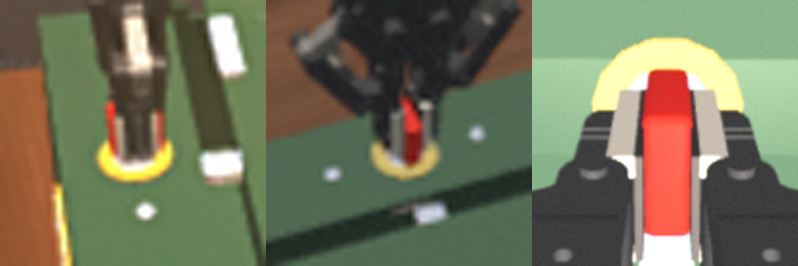

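The collar appears seated on the brass ring, and the key stopped hard at TCP z 0.119 against an expected 0.1195. I'll relieve the side load and check that the key hasn't slipped in the fingers.

Call:
play_rows([
  [[-0.001,0,0.002,0,0,0,0],[0,0,0,0,0,0,0],[0,0,0,0,0,0,0]],
])

```text
time: 18.3
tool_pos: [0.4398, 0.0316, 0.1191]
tool_rot: [0.001, 0.04, 0.999, 0.001]
contact_force: [-7.0, 0.2, 16.8]
gripper_width: 0.105
grasp_force: 61.7
```

```bash
python3 - <<'E'
from plant import manip
from h import *
s=manip.state();print({k:s[k] for k in("time","tool_pos","tool_rot","contact_force","ft_torque")})
q=manip.grab_frame("wrist");F=pickle.load(open("f4.pkl","rb"))[0]
for f in(F,q):
    h=cv2.cvtColor(f["frame"],cv2.COLOR_BGR2HSV).astype(int)
    m=(h[...,1]>150)&((h[...,0]<8)|(h[...,0]>172))
    m[:,:290]=0;m[:,355:]=0
    br=m&(h[...,2]>240);ys=np.where(br[:,322])[0];xs=np.where(m[285])[0];ya=np.where(m[:,322])[0]
    print("bright y",ys[[0,-1]],"all y",ya[[0,-1]],"x",xs[[0,-1]])
E
```

```text
{'time': 18.3, 'tool_pos': array([0.43977501, 0.03160181, 0.11912736]), 'tool_rot': array([1.08420407e-03, 4.01106563e-02, 9.99194528e-01, 5.05355783e-04]), 'contact_force': array([-6.95653748,  0.22765328, 16.81802381]), 'ft_torque': array([0.12801538, 1.23290417, 0.03050766])}
bright y [248 312] all y [225 312] x [310 333]
bright y [248 311] all y [225 311] x [310 333]
```

There's no slip: the bow sits at identical pixels in the hand before and after, so the key is home. Now turning clockwise.

Call:
play_rows([
  [[-0.0005,0,0,0,0,-5,0],[0,0,0,0,0,-5,0],[0,0,0,0,0,-5,0],[0,0,0,0,0,-5,0],[0,0,0,0,0,-5,0],[0,0,0,0,0,-5,0],[0,0,0,0,0,-5,0],[0,0,0,0,0,-5,0],[0,0,0,0,0,-5,0],[0,0,0,0,0,-5,0]],
])

```text
time: 19.35
tool_pos: [0.4398, 0.0317, 0.1192]
tool_rot: [0.001, 0.46, 0.888, 0.001]
contact_force: [-4.2, 1.3, 15.1]
gripper_width: 0.104
grasp_force: 61.4
```

Call:
play_rows([
  [[0,0,0,0,0,-5,0],[0,0,0,0,0,-5,0],[0,0,0,0,0,-5,0],[0,0,0,0,0,-5,0],[0,0,0,0,0,-5,0],[0,0,0,0,0,-5,0],[0,0,0,0,0,-5,0],[0,0,0,0,0,-5,0],[0,0,0,0,0,-5,0],[0,0,0,0,0,-5,0]],
])

```text
time: 20.35
tool_pos: [0.4394, 0.0316, 0.1192]
tool_rot: [0.0, 0.792, 0.61, 0.001]
contact_force: [-7.4, 1.0, 16.1]
gripper_width: 0.108
grasp_force: 61.6
```

Call:
play_rows([
  [[0,0,0,0,0,-2,0],[0,0,0,0,0,0,0],[0,0,0,0,0,0,0],[0,0,0,0,0,0,0]],
])

```text
time: 20.75
tool_pos: [0.4393, 0.0316, 0.1192]
tool_rot: [0.0, 0.802, 0.598, 0.001]
contact_force: [-6.5, 1.0, 16.0]
gripper_width: 0.105
grasp_force: 61.6
```

```bash
python3 - <<'E'
from plant import manip
from h import *
s=manip.state();print({k:s[k] for k in("time","tool_pos","tool_rot","contact_force","ft_torque","grasp_force","joint_pos")})
o=[]
for n,w in(("side",45),("scene",45),("wrist",110)):
    q=manip.grab_frame(n)
    x,y=proj(q,(.45,.0316,.125))[0].astype(int);y=min(y,399-w)
    o.append(cv2.resize(q["frame"][y-w:y+w,x-w:x+w],(266,266),interpolation=2))
    if n=="side":
        h=cv2.cvtColor(q["frame"],cv2.COLOR_BGR2HSV).astype(int)
    f0=pickle.load(open("f4.pkl","rb"))[1 if n=="side" else 2]
    if n!="wrist":
      for f in(f0,q):
        h=cv2.cvtColor(f["frame"],cv2.COLOR_BGR2HSV).astype(int);m=((h[...,1]<60)&(h[...,2]>150)).astype(np.uint8)
        x,y=proj(f,(.478,.0285,.11))[0].astype(int);k=np.zeros_like(m);k[y-14:y+14,x-14:x+14]=1
        a,l,st,ce=cv2.connectedComponentsWithStats(m*k);
        i=1+st[1:,4].argmax();print(n,st[i],onplane(f,ce[i],.11))
cv2.imwrite("pics/c7.png",np.hstack(o))
E
```

```text
{'time': 20.75, 'tool_pos': array([0.43931175, 0.0315887 , 0.11916174]), 'tool_rot': array([2.72610720e-04, 8.01690582e-01, 5.97738185e-01, 1.09455263e-03]), 'contact_force': array([-6.47913553,  1.01731035, 15.98383016]), 'ft_torque': array([0.22196617, 1.31588518, 0.18139245]), 'grasp_force': 61.61434292793274, 'joint_pos': array([-9.81810565e-02, -3.18221562e-01,  2.14027737e+00,  1.10648368e-03,
        1.31755155e+00,  1.90984504e-01])}
side [293 191   9   6  45] [0.48013429 0.01676824]
side [293 191   6   6  27] [0.47577515 0.01729901]
scene [313 160   9   5  34] [0.4370083  0.03239769]
scene [319 172   7   5  27] [0.48430169 0.02448651]
```

View pics/c7.png

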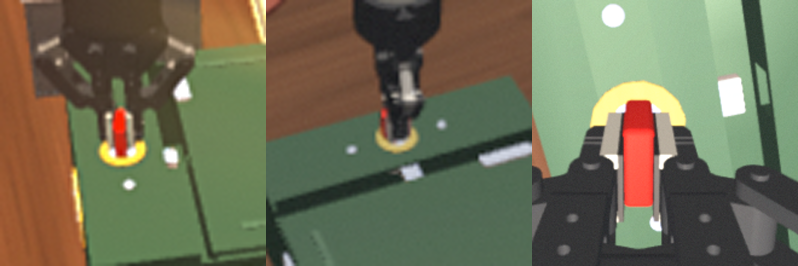

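The bow is still aligned with the hand after 102° of turning. The moment of 0.18 N m shows the plug is at the stop, and there's a dark gap between the bolt (crop (732,96)) and the lid, so the bolt is drawn back.

```bash
python3 -c "
from plant import manip
print(manip.job_done())"
```

```text
the job is handed in; nothing more can be done
None
```

I handed the job in at about 21 s with both balls in the bin, the red key home and held about 102° clockwise, at the stop as far as force and cameras show, and the bolt drawn back; no verdict came back.

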